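Set a stop on the bench's strut rail with a studded spring channel nut

TASK

Fit the studded spring nut into the bench rail about half-way along: lower it through the slot with its long side along the rail, press it down against its spring, twist it a quarter turn clockwise (seen from above) as far as it will go, and let the spring lift it so that its grooves catch the rail's lips and the stud stands upright by itself. Then set the loose wooden stop block over the stud, flat on the rail and square to it, and let go. Do it by feel: never force the nut against the rail with much more than its spring's push, and leave the other things on the bench where they are.

Things in the scene. Friction and masses are not known exactly. Their poses are not given: they have to be found in the camera images.
- rail: Rail: steel strut channel, open side up, 41.3 mm wide and high, 400 long, held between slotted end brackets (72 high, out to 246 mm from the middle). Origin: on the bench under its middle; y along, x across. It is set at a new height each time and this is not measured: top face 45 to 67 mm above the bench, find it by touch. A stop already clamped 172 mm towards +y: leave it.
- rail_end (a point): The same rail: point on the bench under its +y end, at the bracket (203 mm from the middle). Channel section: slot 22.2 mm wide along the middle, between lips 2.5 thick, bent in and down to 7.1 mm below the top face, upper edges rounded (r 2.5); inside 36.3 wide, floor 38.8 below the top face. The clamped stop's stud and wing nut end 48 mm above the top face.
- stud_mid (a point): Studded spring nut, loose, 130 g, standing on its coil spring, stud up. Flat steel nut 34.8 mm long (y), 20.4 wide (x), 10 thick; round stud 12 thick, 60 long on its middle. Point: on the stud's axis half-way up it, 30 mm below its tip, 30 above the nut's top face, 70 above the unpressed spring's foot; z up the stud. Half a turn makes no difference.
- nut: The same nut; origin on the stud axis at the foot (17 mm across) of the unpressed spring, 70 mm below stud_mid. Grooves across its top near both ends, 4.8 mm wide, 3 deep, centred 12.35 from the axis. Two opposite corners are rounded: under the lips it turns only clockwise (from above); its square corners stop on the channel walls at about 94 deg.
- nut_spring: Foot of the nut's spring (origin at its underside). Spring: 3 N to start, +1.2 N per mm, solid after 11.5 mm (17 N). Height of stud_mid above the rail's top face: 40 mm with the nut's underside resting on the lips; 31 when the foot meets the channel floor; 22.9 or lower (13 N) when free to turn under the lips; 19.7 spring solid; 25.9 caught by the lips (9 N).
- block_mid (a point): Loose stop block: brown hardwood 60 mm (x) by 44 (y) by 30 high (z), 55 g, 15 mm hole straight down through its middle; flat on the bench. Point: its centre, 15 mm above its underside, on the hole's axis. On the rail it is 15 mm above the rail's top face, the stud coming out of its top; either pair of faces may lie across the rail.
- brush: Bystander: bench brush, wooden handle, black bristles down, 280 mm long along its x, 56 mm high; origin under it. Leave it alone.
- rasp: Bystander: rasp with a blue handle, 285 mm long along its x, 35 mm high; origin under it. Leave it alone.
- knob: Bystander: black five-lobed star knob 46 mm across, 23 mm high, lying on the bench between the nut and the block; origin under it. Leave it alone.
There are look-alikes about, which are no part of the job. Of the things shaped like the part that bears block_mid, the wooden one is meant.

How it is judged:
By the outcome, as a careful person would: the job done as asked, in the order asked, and still so for the second after the job is handed in, with the robot touching nothing.
It also fails if it takes over 72 s, if anything falls off the work surface, if the arm or the gripper's body presses on something with over 40 N, if the wrist force passes 120 N, or if a joint passes its speed limit or range.

ROBOT

A 6-joint arm with a two-finger parallel gripper is mounted at the origin on the work surface. World frame = base frame: x ahead of the robot, y to its left, z up, the work surface at z = 0. Lengths are in m, angles in rad, forces in N, time in s.
With the tool pointing down it reaches from about 0.225 to 0.875 m from the base axis. Payload 3.4 kg.
Tool frame: the origin (TCP) lies on the centre line of the jaws, within the pads' length; the fingertips stand 17 mm ahead of it and the grasp point (between the pads) lies 2 mm behind it; z points along the fingers, y is the line along which they close (so a half turn about z gives the same grasp; the last joint's range is limited). The gripper opens to 85 mm and grips with 20 to 120 N. Pads are 22 mm wide; open, the fingers measure 114 mm over their backs; the gripper's body (76 mm by 85 mm) begins 54 mm behind the grasp point. The pads swing forward as they close: fully open they stand 13 mm farther back than shut.
Start: joints at [1.04, 0.276, 1.505, -0, 1.361, -0.121], TCP at [0.229, 0.527, 0.248] pointing down, gripper open.
Joint ranges: [-2.89, 2.89], [-0.75, 2.08], [0.22, 2.7], [-1.18, 4.32], [0.11, 2.71], [-2.7, 2.7]. Speed limits (rad/s): [2.57, 2.57, 3.14, 3.14, 3.14, 3.14].

INTERFACE

Orientations are given as a unit quaternion [w, x, y, z].
In Python, from rig import manip gives the robot as it stands.
- The arm moves only by the tool move_arm, never from a script. Its argument "steps" is one flat list of numbers, 7 for each row, row after row: the turn, a rotation vector about the world's x, y, z normalised to -1 to 1, where 1 is 360 degrees, then the shift along the world's x, y, z normalised to -1 to 1, where 1 is 1 m, then the opening, from -1 (shut) to 1 (fully open). A call has exactly 10 rows; each row is the pose to reach, as a shift and turn from the pose commanded when the call began, turning the shorter way round; what a row does not reach only later rows make up. A row lasts 1/10 s, in which the tool goes at most 50 mm and 8.59 degrees, less where a joint would pass 70% of its speed; a pose out of reach is approached as far as the arm can. A call with a number of a shift or a turn outside -1 to 1 is refused whole. A call with a gripper value outside its range is refused whole. The fingers move at their own pace and stop on an object; "squeeze" is the grip in N (left out, the last holds). Time passes only in rows, so rows that repeat a pose let the fingers close, or fill a call up. It gives the time, the measured TCP pose, the force, the opening and the grip force at its end, in the units of the state.
- manip.get_state(): the state, without advancing time (a new reading comes with each control period).
- manip.get_image(name): name is "side" or "top" or "wrist"; returns a dict with "pixels" (480x640x3 uint8, blue, green, red), "fx", "fy", "cx", "cy" (pixels), "R" (3x3) and "t" (3): a world point X has camera coordinates R X + t. Camera axes: x right, y down, z forward; pixel columns grow to the right and rows downward; lengths in m; the calibration is good to about 2 mm. A picture is of the moment at which its call begins. There is no depth.
- manip.sign_off(): hands the job in; it is judged then, once.
The state is a dict: "clock": time; "qpos": joint angles; "qd": joint speeds; "effort": joint torques, N m; "position": TCP position; "ee_rot": TCP orientation; "contact_force": force on the tool from outside, world axes, zero at the start; "moment": the same for the moment, N m; "width": finger opening in m; "gripper_force": force on a finger pad.
Only numpy, scipy, OpenCV 4.12 (cv2) and the standard library are available. Lean on these libraries where they do the work, as an engineer would, in place of code of your own. Each camera call takes 0.05 s, during which the arm holds its last target. There are 200 camera calls.

## Working session

There is one attempt and no reset: what is moved stays moved. The work goes in short steps, Python scripts to look and compute and a tool call to move; the robot and the scene stay as the last step left them, time stands still between calls to the robot, and variables do not carry over. Pictures are saved under pics/ and viewed, at most 10 in all, crops included, and the job is handed in when it is done.

Besides the shell and the picture viewer there is one more tool, called after "Call:" by a JSON object that holds its "name" and its "arguments". move_arm: Moves the arm, as the interface text tells. Scaled input: -1 to 1 covers 1 m each way for a shift and 360 degrees each way for a turn. Its arguments: {"type":"object","properties":{"steps":{"type":"array"},"squeeze":{"type":"number"}},"required":["steps"]}

```bash
mkdir -p pics; ls; cat > h.py <<'E'
import numpy as np, cv2
from rig import manip
def grab(n,f=None):
    d=manip.get_image(n); d['R']=np.array(d['R']);d['t']=np.array(d['t'])
    if f: cv2.imwrite('pics/'+f,np.array(d['pixels']))
    return d
def ray(d,u,v):
    r=np.array([(u-d['cx'])/d['fx'],(v-d['cy'])/d['fy'],1.0]); return -d['R'].T@d['t'], d['R'].T@r
def onz(d,u,v,z):
    c,r=ray(d,u,v); return c+r*(z-c[2])/r[2]
def proj(d,X):
    p=d['R']@np.array(X)+d['t']; return [p[0]/p[2]*d['fx']+d['cx'],p[1]/p[2]*d['fy']+d['cy']]
def two(d1,p1,d2,p2):
    c1,r1=ray(d1,*p1);c2,r2=ray(d2,*p2)
    s=np.linalg.lstsq(np.c_[r1,-r2],c2-c1,rcond=None)[0]
    a=c1+r1*s[0];b=c2+r2*s[1]; return (a+b)/2,np.linalg.norm(a-b)
E
python3 - <<'E'
from h import *
print(manip.get_state())
for n in("top","side"):
    d=grab(n,n+'0.png');print(n,d['fx'],d['cx'],d['cy'],-d['R'].T@d['t'],d['R'].round(3).tolist())
E
```

```text
pics
{'clock': 0.0, 'qpos': array([ 1.04000854e+00,  2.76595985e-01,  1.50615373e+00, -9.24737224e-06,
        1.36069101e+00, -1.21022601e-01]), 'qd': array([ 0.00070148, -0.0008078 ,  0.00186753,  0.00044596, -0.00065945,
        0.00109803]), 'effort': array([-1.92941834e-04, -4.16774011e+01, -2.45813316e+01, -4.02241858e-04,
        1.07156660e-02, -1.04315311e-05]), 'position': array([0.22883876, 0.52695094, 0.24743091]), 'ee_rot': array([-2.91561474e-04,  2.03451172e-01,  9.79084658e-01, -8.76841287e-04]), 'contact_force': array([-0.35092648, -0.6004887 , -0.2676195 ]), 'moment': array([-0.00500153,  0.00468753, -0.03765623]), 'gripper_force': 0.0, 'width': 0.0850661296907375}
top 596.087255325568 321.56621091826094 243.57352463330523 [ 0.37134725 -0.01338325  1.19928299] [[0.019, -1.0, 0.003], [-0.991, -0.019, -0.133], [0.133, -0.001, -0.991]]
side 524.7802335032559 328.2891672687879 232.56824578426443 [-0.00933966 -0.56777534  0.94959267] [[0.755, -0.655, 0.017], [-0.484, -0.575, -0.66], [0.442, 0.491, -0.751]]
```

View pics/top0.png

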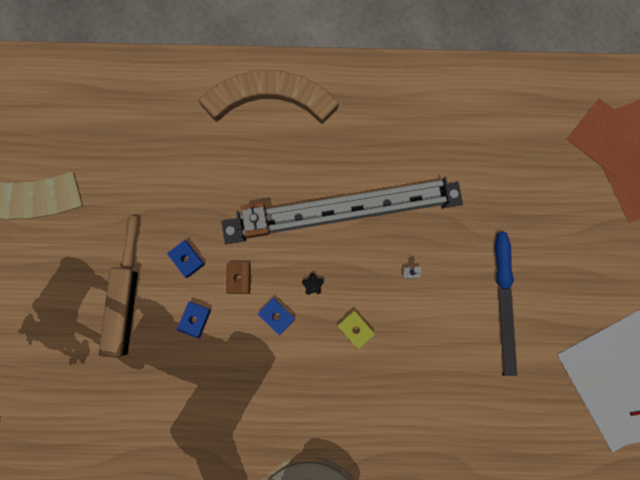

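View pics/side0.png

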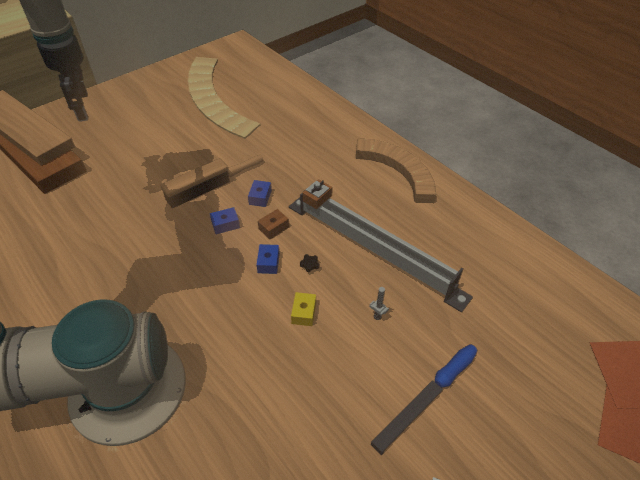

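The top view shows the rail running from (232,231) to (453,194) with its clamped stop at (254,219). The nut is at (412,271), the wooden block at (238,278) and the knob at (313,284). The blue and yellow blocks are look-alikes. In the side view the stud tip is near (381,290) and the wooden block near (273,223).

```bash
python3 - <<'E'
from h import *
t=cv2.imread('pics/top0.png');s=cv2.imread('pics/side0.png')
z=lambda im,u,v,w,hh,k:cv2.resize(im[v:v+hh,u:u+w],None,fx=k,fy=k,interpolation=cv2.INTER_CUBIC)
a=z(t,385,250,55,45,7); b=z(s,355,280,50,45,7); c=z(t,212,255,55,45,7); d=z(s,248,203,50,45,7)
cv2.imwrite('pics/crop1.png',np.vstack([np.hstack([a,b]),np.hstack([c,d])])[:600,:800])
d=grab('top');e=grab('side')
print('bolts',onz(d,230,231,.006),onz(d,454,194,.006))
print('nut',two(d,(412,270.5),e,(381,290)), 'block',onz(d,238,278,.03),onz(e,273,217,.03))
w=grab('wrist','wrist0.png');print(w['fx'],-w['R'].T@w['t'],w['R'].round(2))
E
```

```text
bolts [0.5533163  0.17165144 0.006     ] [ 0.63870145 -0.28287856  0.006     ]
nut (array([ 0.47543584, -0.18641201,  0.08823105]), np.float64(0.006964399176352113)) block [0.45666466 0.14856262 0.03      ] [0.46361009 0.15560728 0.03      ]
377.7071528523702 [0.16649104 0.55540644 0.37375108] [[ 0.4   0.92 -0.  ]
 [ 0.88 -0.38  0.27]
 [ 0.25 -0.11 -0.96]]
```

View pics/crop1.png

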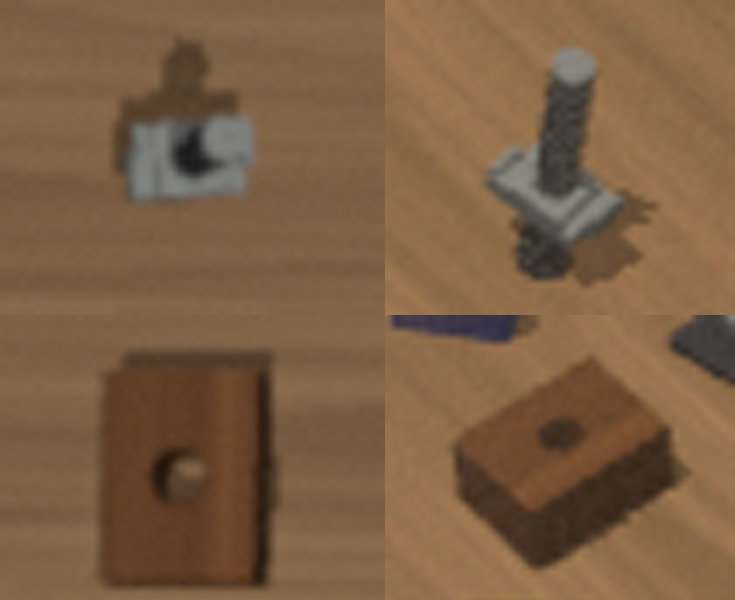

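The stud tip is at about (417.4,269.3) in the top view and (382,289) in the side view. The nut is yawed about 4.6° and the rail about 10.6°. I'm moving above the nut.

Call:
{"name": "move_arm", "arguments": {"steps": [0, 0, 0.008, 0.012, -0.036, 0, 1, 0, 0, 0.016, 0.025, -0.072, 0, 1, 0, 0, 0.024, 0.037, -0.108, 0, 1, 0, 0, 0.032, 0.05, -0.144, 0, 1, 0, 0, 0.04, 0.062, -0.18, 0, 1, 0, 0, 0.048, 0.074, -0.216, 0, 1, 0, 0, 0.056, 0.087, -0.252, 0, 1, 0, 0, 0.064, 0.1, -0.288, 0, 1, 0, 0, 0.072, 0.112, -0.324, 0, 1, 0, 0, 0.078, 0.124, -0.36, 0, 1]}}

```text
clock: 1.25
position: [0.3533, 0.166, 0.2485]
ee_rot: [0.0, -0.041, 0.999, 0.0]
contact_force: [1.5, 0.2, 0.6]
width: 0.0855
gripper_force: 0.0
```

Call:
{"name": "move_arm", "arguments": {"steps": [0, 0, 0, 0.015, -0.045, 0, 1, 0, 0, 0, 0.031, -0.09, 0, 1, 0, 0, 0, 0.047, -0.135, 0, 1, 0, 0, 0, 0.062, -0.18, 0, 1, 0, 0, 0, 0.077, -0.225, 0, 1, 0, 0, 0, 0.093, -0.27, -0.01, 1, 0, 0, 0, 0.108, -0.315, -0.02, 1, 0, 0, 0, 0.124, -0.363, -0.03, 1, 0, 0, 0, 0.124, -0.363, -0.03, 1, 0, 0, 0, 0.124, -0.363, -0.03, 1]}}

```text
clock: 2.25
position: [0.4769, -0.1965, 0.2175]
ee_rot: [-0.001, -0.039, 0.999, 0.001]
contact_force: [-0.4, 0.5, 0.2]
width: 0.0853
gripper_force: 0.0
```

```bash
python3 - <<'E'
from h import *
s=manip.get_state();print(s['position'],s['ee_rot'],s['contact_force'])
w=grab('wrist','w1.png');t=grab('top','top1.png');e=grab('side','side1.png')
print(two(t,(417.4,269.3),e,(382,288.9)),onz(t,417.4,269.3,.1),onz(e,382,288.9,.1))
print('w proj',proj(w,(.477,-.196,.1)),proj(w,(.477,-.196,.04)),w['cx'],w['cy'])
# rail: bright grey mask in top, PCA
im=t['pixels'];hsv=cv2.cvtColor(np.ascontiguousarray(im),cv2.COLOR_BGR2HSV)
m=((hsv[...,1]<40)&(hsv[...,2]>90)).astype(np.uint8);m=cv2.morphologyEx(m,cv2.MORPH_CLOSE,np.ones((7,7)))
for c in cv2.findContours(m,0,2)[0]:
    if cv2.contourArea(c)>40:print(cv2.minAreaRect(c))
m=((hsv[...,0]<15)&(hsv[...,1]>150)&(hsv[...,2]>60)).astype(np.uint8)
for c in cv2.findContours(m[250:310,210:270].copy(),0,2)[0]:
    if cv2.contourArea(c)>100:print('blk',cv2.minAreaRect(c))
E
```

```text
[ 0.47691235 -0.19645733  0.2174775 ] [-8.20754030e-04 -3.89292893e-02  9.99241335e-01  7.68434662e-04] [-0.41429617  0.49401777  0.17245906]
(array([ 0.474483  , -0.19269829,  0.10027926]), np.float64(0.0011692462369638351)) [ 0.47404764 -0.19237057  0.1       ] [ 0.47515155 -0.19288764  0.1       ]
w proj [np.float64(319.1714734085178), np.float64(242.7967123153177)] [np.float64(319.10103123247376), np.float64(223.12804114768088)] 319.255827782613 243.71626064216724
((625.429931640625, 382.9703369140625), (116.76321411132812, 93.27265930175781), 61.60697937011719)
((520.075439453125, 242.23583984375), (17.0327091217041, 8.653715133666992), 15.945395469665527)
((229.5, 230.0), (7.0, 8.0), 0.0)
((496.3539123535156, 227.53372192382812), (32.75393295288086, 9.645978927612305), 32.0053825378418)
((473.23529052734375, 212.558837890625), (12.854386329650879, 8.246211051940918), 14.03624439239502)
((341.75408935546875, 205.97515869140625), (24.20332908630371, 203.59458923339844), 80.83765411376953)
((319.49993896484375, 25.999996185302734), (638.9998779296875, 51.99999237060547), -0.0)
blk ((27.5, 27.5), (29.0, 21.0), 90.0)
```

View pics/w1.png

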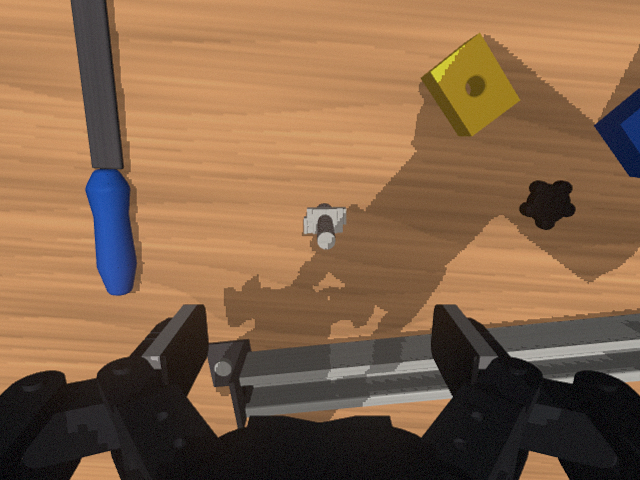

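The wrist view shows the stud tip at (326,241) with the nut behind it at (325,219). The rail lies beyond, its bracket bolt at (223,369). Next I measure the nut's position and yaw more exactly.

```bash
python3 - <<'E'
from h import *
w=grab('wrist');im=np.ascontiguousarray(w['pixels'])
np.save('w1R.npy',np.r_[w['R'].ravel(),w['t']])
print('wrist tip',onz(w,326,241,.1))
cr=cv2.resize(im[190:270,280:370],None,fx=8,fy=7.5,interpolation=cv2.INTER_CUBIC);cv2.imwrite('pics/w1c.png',cr[:600,:720])
t=cv2.imread('pics/top0.png');d=grab('top')
hsv=cv2.cvtColor(t,cv2.COLOR_BGR2HSV)
m=((hsv[...,1]<45)&(hsv[...,2]>60)).astype(np.uint8)[160:245,215:475]
m=cv2.morphologyEx(m,cv2.MORPH_CLOSE,np.ones((5,5)))
c=max(cv2.findContours(m,0,2)[0],key=cv2.contourArea);r=cv2.minAreaRect(c);p=cv2.boxPoints(r)+[215,160]
print(r,p); 
for q in p: print(onz(d,*q,.056))
E
```

```text
wrist tip [ 0.47565894 -0.18950515  0.1       ]
((134.33892822265625, 47.068233489990234), (26.49687385559082, 219.68524169921875), 81.51567840576172) [[238.74373627 210.17082596]
 [456.02481079 177.75873947]
 [459.93411255 203.96564102]
 [242.65304565 236.37773132]]
[0.58707154 0.14848574 0.056     ]
[ 0.66016264 -0.27591189  0.056     ]
[ 0.60785142 -0.28297832  0.056     ]
[0.53563293 0.13898583 0.056     ]
```

View pics/w1c.png

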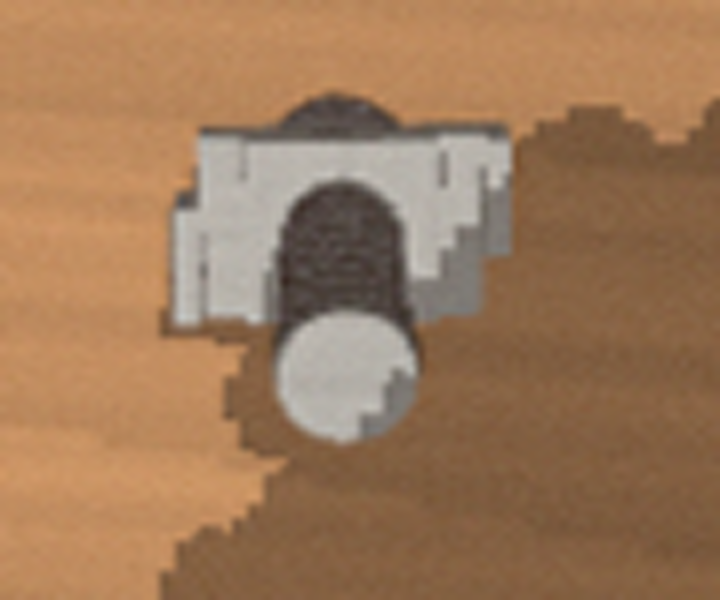

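The stud tip centre is at wrist pixel (323.4,240), which gives (0.4755, -0.192). The nut's yaw is about 5°, roughly in line with the tool. I'm descending to grip it.

Call:
{"name": "move_arm", "arguments": {"steps": [0, 0, 0, -0.0015, 0.0045, -0.03, 1, 0, 0, 0, -0.0015, 0.0045, -0.06, 1, 0, 0, 0, -0.0015, 0.0045, -0.09, 1, 0, 0, 0, -0.0015, 0.0045, -0.115, 1, 0, 0, 0, -0.0015, 0.0045, -0.1375, 1, 0, 0, 0, -0.0015, 0.0045, -0.1375, 1, 0, 0, 0, -0.0015, 0.0045, -0.1375, -0.3, 0, 0, 0, -0.0015, 0.0045, -0.1375, -0.6, 0, 0, 0, -0.0015, 0.0045, -0.1375, -0.8, 0, 0, 0, -0.0015, 0.0045, -0.1375, -1], "squeeze": 60}}

```text
clock: 3.5
position: [0.4762, -0.1914, 0.0819]
ee_rot: [0.001, -0.04, 0.999, -0.001]
contact_force: [0.1, 0.0, -0.2]
width: 0.0279
gripper_force: 0.0
```

Call:
{"name": "move_arm", "arguments": {"steps": [0, 0, 0, 0, 0, 0, -1, 0, 0, 0, 0, 0, 0, -1, 0, 0, 0, 0, 0, 0, -1, 0, 0, 0, 0, 0, 0, -1, 0, 0, 0, 0, 0, 0, -1, 0, 0, 0, 0, 0, 0, -1, 0, 0, 0, 0, 0, 0.02, -1, 0, 0, 0, 0, 0, 0.04, -1, 0, 0, 0, 0, 0, 0.07, -1, 0, 0, 0, 0, 0, 0.09, -1]}}

```text
clock: 4.5
position: [0.4755, -0.191, 0.1717]
ee_rot: [-0.0, -0.04, 0.999, 0.0]
contact_force: [0.6, -0.5, -1.3]
width: 0.0104
gripper_force: 58.4
```

Gripped with 58 N, and the wrist carries the nut's 1.3 N. Next I go above the middle of the rail.

Call:
{"name": "move_arm", "arguments": {"steps": [0, 0, 0.003, 0.015, 0.017, 0.03, -1, 0, 0, 0.006, 0.04, 0.044, 0.03, -1, 0, 0, 0.009, 0.065, 0.072, 0.03, -1, 0, 0, 0.012, 0.09, 0.1, 0.03, -1, 0, 0, 0.014, 0.11, 0.122, 0.03, -1, 0, 0, 0.014, 0.1215, 0.134, 0.03, -1, 0, 0, 0.014, 0.1215, 0.134, 0.03, -1, 0, 0, 0.014, 0.1215, 0.134, 0.03, -1, 0, 0, 0.014, 0.1215, 0.134, 0.03, -1, 0, 0, 0.014, 0.1215, 0.134, 0.03, -1]}}

```text
clock: 5.5
position: [0.5963, -0.0581, 0.2008]
ee_rot: [-0.0, -0.083, 0.997, -0.0]
contact_force: [-0.8, -0.5, -1.4]
width: 0.0101
gripper_force: 58.6
```

```bash
python3 - <<'E'
from h import *
s=manip.get_state();print(s['position'],s['ee_rot'],s['contact_force'])
w=grab('wrist','w2.png');grab('side','side2.png')
R=w['R'];print(R.round(3).tolist(),-R.T@w['t'])
E
```

```text
[ 0.59629421 -0.05812896  0.20084905] [-3.33814941e-04 -8.32788317e-02  9.96526226e-01 -7.23334703e-05] [-0.78676225 -0.50465163 -1.39619732]
[[-0.166, 0.986, -0.001], [0.949, 0.16, 0.273], [0.269, 0.045, -0.962]] [ 0.52904144 -0.06910181  0.3268779 ]
```

View pics/w2.png

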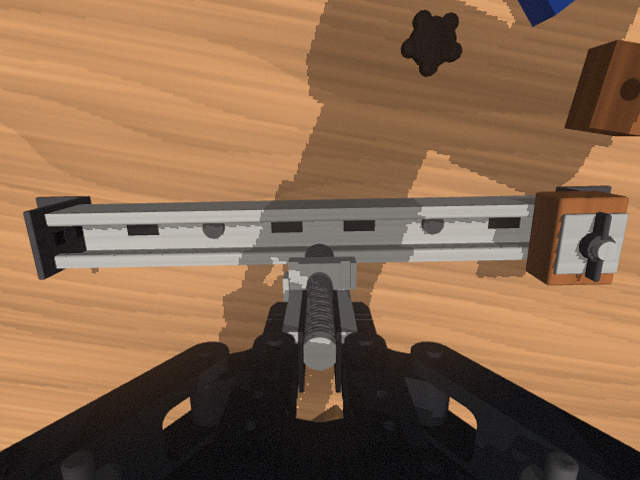

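The wrist view shows the rail's lips at rows of about 203-225 and 248-268, with the slot between them. The held nut is at (320,270), slightly on the far side, and the stop is at (595,245). Next I move over to get a second viewpoint for height by parallax.

Call:
{"name": "move_arm", "arguments": {"steps": [0, 0, 0.003, 0.02, -0.003, 0, -1, 0, 0, 0.003, 0.04, 0.0, 0, -1, 0, 0, 0.003, 0.055, 0, 0, -1, 0, 0, 0.003, 0.065, 0.0, 0, -1, 0, 0, 0.003, 0.067, 0, 0, -1, 0, 0, 0.003, 0.067, 0, 0, -1, 0, 0, 0.003, 0.067, 0, 0, -1, 0, 0, 0.003, 0.067, 0, 0, -1, 0, 0, 0.003, 0.067, 0, 0, -1, 0, 0, 0.003, 0.067, 0, 0, -1]}}

```text
clock: 6.6
position: [0.6638, -0.0571, 0.2011]
ee_rot: [0.0, -0.093, 0.996, 0.0]
contact_force: [-0.1, 0.4, -1.4]
width: 0.0104
gripper_force: 58.6
```

```bash
python3 - <<'E'
from h import *
s=manip.get_state();print(s['position'],s['ee_rot'])
w=grab('wrist','w3.png');R=w['R'];print(R.round(4).tolist(),-R.T@w['t'])
def edges(im,lo,hi):
    g=cv2.GaussianBlur(cv2.cvtColor(im,cv2.COLOR_BGR2GRAY),(1,3),0).astype(float)
    for a,b in((100,130),(160,190),(370,400),(450,480)):
        # shear by slope -0.017
        P=np.mean([np.interp(np.arange(lo,hi)-0.017*(u-(a+b)/2),np.arange(480),g[:,u]) for u in range(a,b)],0)
        dP=np.gradient(P);k=[i for i in range(1,len(P)-1) if abs(dP[i])>7 and abs(dP[i])>=abs(dP[i-1]) and abs(dP[i])>abs(dP[i+1])]
        out=[]
        for i in k:
            y0,y1,y2=abs(dP[i-1]),abs(dP[i]),abs(dP[i+1]);out.append((round(lo+i+.5*(y0-y2)/(y0-2*y1+y2),1),int(dP[i])))
        print((a+b)/2,out)
edges(cv2.imread('pics/w2.png'),190,285)
print();edges(cv2.imread('pics/w3.png'),60,200)
a=cv2.imread('pics/w2.png')[190:380,240:400];b=cv2.imread('pics/w3.png')
cv2.imwrite('pics/c3.png',np.hstack([cv2.resize(a,(400,475)),cv2.resize(b,(400,300))[:475] if 0 else cv2.copyMakeBorder(cv2.resize(b,(400,300)),0,175,0,0,0)]))
E
```

```text
[ 0.66384733 -0.05706603  0.20105102] [ 6.30135225e-05 -9.34110732e-02  9.95627625e-01  2.40843744e-05]
[[-0.186, 0.9826, -0.0004], [0.9451, 0.179, 0.2735], [0.2688, 0.0505, -0.9619]] [ 0.59676278 -0.06947079  0.32700101]
115.0 [(np.float64(203.1), -24), (np.float64(212.3), 37), (np.float64(223.7), -22), (np.float64(228.7), 16), (np.float64(249.4), -33), (np.float64(254.7), 28)]
175.0 [(np.float64(202.1), -25), (np.float64(211.1), 36), (np.float64(222.2), -20), (np.float64(227.5), 16), (np.float64(248.2), -33), (np.float64(253.5), 27), (np.float64(266.0), -8)]
385.0 [(np.float64(197.8), -13), (np.float64(207.0), 19), (np.float64(244.2), -19), (np.float64(249.9), 14)]
465.0 [(np.float64(196.3), -24), (np.float64(205.4), 32), (np.float64(216.8), -21), (np.float64(221.8), 17), (np.float64(242.8), -34), (np.float64(248.1), 30), (np.float64(260.4), -10)]

115.0 [(np.float64(109.6), 9), (np.float64(122.9), -25), (np.float64(126.2), 7), (np.float64(141.4), 17), (np.float64(157.1), -20), (np.float64(159.9), 17), (np.float64(172.2), -25), (np.float64(187.7), 17)]
175.0 [(np.float64(109.7), 17), (np.float64(122.9), -25), (np.float64(141.3), 15), (np.float64(157.1), -21), (np.float64(159.9), 18), (np.float64(172.5), -26), (np.float64(187.3), 15)]
385.0 [(np.float64(109.7), 7), (np.float64(122.4), -8), (np.float64(125.5), 10), (np.float64(132.9), -24), (np.float64(148.9), 23), (np.float64(157.2), -12), (np.float64(160.1), 10), (np.float64(172.6), -7)]
465.0 [(np.float64(109.7), 22), (np.float64(122.9), -20), (np.float64(129.9), -9), (np.float64(141.3), 8), (np.float64(151.9), 10), (np.float64(157.2), -16), (np.float64(160.0), 17), (np.float64(172.5), -25), (np.float64(187.8), 15)]
```

View pics/c3.png

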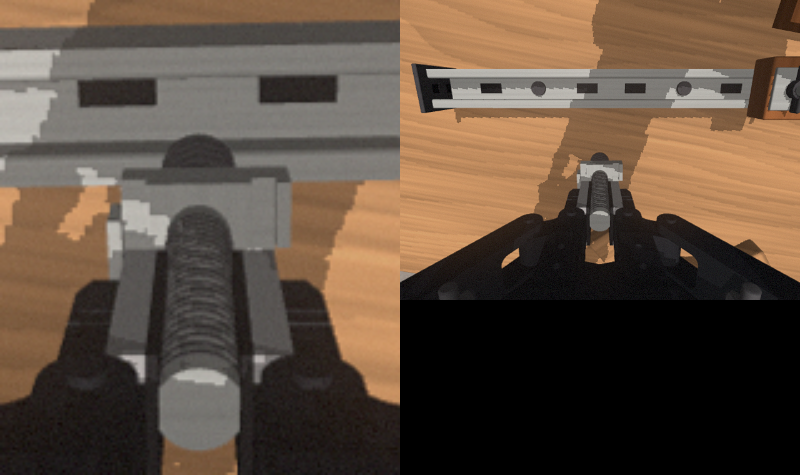

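The stud is held straight, with its tip at (320,353) in w2. The nut is aligned with the tool, and the tool now matches the rail's yaw of 10.7°. Next comes the triangulation.

```bash
python3 - <<'E'
from h import *
def cam(C,R):
    R=np.array(R);return dict(fx=377.707,fy=377.707,cx=319.256,cy=243.716,R=R,t=-R@np.array(C))
a=cam([ 0.52904144,-0.06910181,0.3268779 ],[[-0.166,0.986,-0.001],[0.949,0.16,0.273],[0.269,0.045,-0.962]])
b=cam([ 0.59676278,-0.06947079,0.32700101],[[-0.186,0.9826,-0.0004],[0.9451,0.179,0.2735],[0.2688,0.0505,-0.9619]])
th=np.radians(10.72);ax=np.array([np.cos(th),np.sin(th),0])
f=lambda c,u,v,z:onz(c,u,v,z)@ax
for z in (.045,.05,.055,.06,.065):
    print(z,'w2 near/lipfar/far',[round(f(a,320,v,z),4) for v in (208.3,246.0,251.3,263.2)],'w3',[round(f(b,320,v,z),4) for v in (109.7,122.9,141.1,159.9,172.5)])
for c,p in((a,(.5963,-.0581)),):
    q=onz(c,320,353,.219);print('tip',q,'TCP',p,'across',q@ax,np.array([*p,0])@ax)
    print('nut near edge, z tcp-.042',[onz(c,320,v,.2008-.042)@ax for v in (258,)])
print('TCP now across',np.array([.66385,-.05707,0])@ax)
# middle along: left bracket & bolts
al=np.array([-np.sin(th),np.cos(th),0]);print('along mid',np.array([.596,-.0556,0])@al,'TCP',np.array([.66385,-.05707,0])@al)
print('ends w3', [f'{onz(b,u,141,.04)@al:.4f}' for u in (45,52,560)])
E
```

```text
0.045 w2 near/lipfar/far [np.float64(0.5595), np.float64(0.5892), np.float64(0.5935), np.float64(0.6033)] w3 [np.float64(0.5554), np.float64(0.5643), np.float64(0.5768), np.float64(0.59), np.float64(0.5991)]
0.05 w2 near/lipfar/far [np.float64(0.5586), np.float64(0.5877), np.float64(0.592), np.float64(0.6016)] w3 [np.float64(0.5557), np.float64(0.5644), np.float64(0.5767), np.float64(0.5897), np.float64(0.5986)]
0.055 w2 near/lipfar/far [np.float64(0.5576), np.float64(0.5863), np.float64(0.5904), np.float64(0.5999)] w3 [np.float64(0.556), np.float64(0.5646), np.float64(0.5767), np.float64(0.5894), np.float64(0.5982)]
0.06 w2 near/lipfar/far [np.float64(0.5567), np.float64(0.5848), np.float64(0.5889), np.float64(0.5982)] w3 [np.float64(0.5564), np.float64(0.5648), np.float64(0.5766), np.float64(0.5891), np.float64(0.5977)]
0.065 w2 near/lipfar/far [np.float64(0.5558), np.float64(0.5834), np.float64(0.5874), np.float64(0.5965)] w3 [np.float64(0.5567), np.float64(0.5649), np.float64(0.5765), np.float64(0.5888), np.float64(0.5973)]
tip [ 0.59598958 -0.05772188  0.219     ] TCP (0.5963, -0.0581) across 0.5748514993835003 0.5750861709571645
nut near edge, z tcp-.042 [np.float64(0.5620298954971112)]
TCP now across 0.6416488733015505
along mid -0.16549138671100097 TCP -0.17955648356673398
ends w3 ['-0.3806', '-0.3754', '-0.0029']
```

The rail top is at z ≈ 0.060 and the slot centre line is 0.577 across, and both views agree. I'm moving over the slot and lowering, so that the spring foot enters first.

Call:
{"name": "move_arm", "arguments": {"steps": [0, 0, 0, -0.02, 0, 0, -1, 0, 0, 0, -0.04, 0, 0, -1, 0, 0, 0, -0.06, 0.0003, 0, -1, 0, 0, 0, -0.0658, 0.0003, 0, -1, 0, 0, 0, -0.0658, 0.0003, 0, -1, 0, 0, 0, -0.0658, 0.0003, -0.025, -1, 0, 0, 0, -0.0658, 0.0003, -0.05, -1, 0, 0, 0, -0.0658, 0.0003, -0.07, -1, 0, 0, 0, -0.0658, 0.0003, -0.084, -1, 0, 0, 0, -0.0658, 0.0003, -0.084, -1]}}

```text
clock: 7.65
position: [0.5981, -0.0566, 0.1145]
ee_rot: [-0.002, -0.093, 0.996, 0.001]
contact_force: [-0.4, 0.9, -0.5]
width: 0.0106
gripper_force: 58.6
```

```bash
python3 - <<'E'
from h import *
s=manip.get_state();print(s['position'],s['ee_rot'],s['contact_force'],s['moment'])
w=cv2.resize(grab('wrist')['pixels'][180:380,200:440],None,fx=1.66,fy=2.5)[:500];e=grab('side')['pixels'][190:290,330:430]
cv2.imwrite('pics/c4.png',np.hstack([w[:,:398],cv2.resize(e,(400,500))]))
E
```

```text
[ 0.59809831 -0.05659259  0.11451232] [-1.71227839e-03 -9.34219388e-02  9.95624927e-01  6.44305475e-04] [-0.37568519  0.89459485 -0.50875995] [-0.07311212 -0.00382002 -0.01767764]
```

View pics/c4.png

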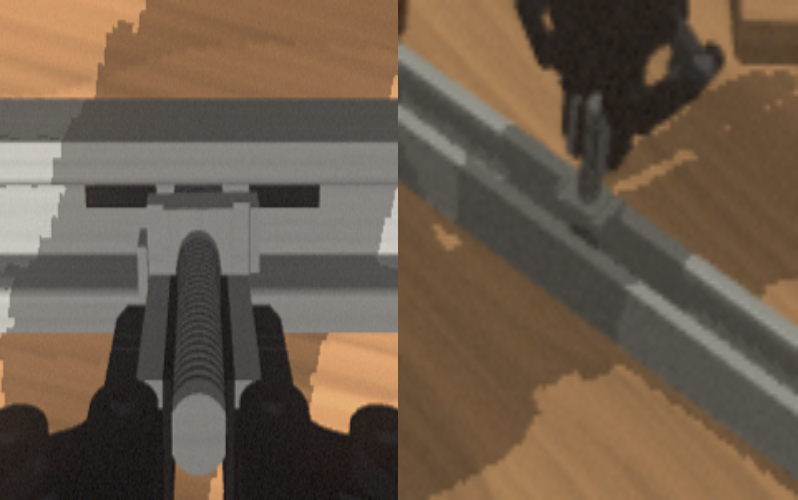

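The nut hovers over the slot with its long side along the rail and the spring foot inside. I'm lowering slowly and feeling for contact.

Call:
{"name": "move_arm", "arguments": {"steps": [0, 0, 0, 0, 0, -0.001, -1, 0, 0, 0, 0, 0, -0.002, -1, 0, 0, 0, 0, 0, -0.003, -1, 0, 0, 0, 0, 0, -0.004, -1, 0, 0, 0, 0, 0, -0.005, -1, 0, 0, 0, 0, 0, -0.006, -1, 0, 0, 0, 0, 0, -0.006, -1, 0, 0, 0, 0, 0, -0.006, -1, 0, 0, 0, 0, 0, -0.006, -1, 0, 0, 0, 0, 0, -0.006, -1]}}

```text
clock: 8.75
position: [0.5983, -0.0568, 0.1108]
ee_rot: [0.0, -0.093, 0.996, 0.0]
contact_force: [0.4, 0.0, -0.7]
width: 0.0108
gripper_force: 58.6
```

Call:
{"name": "move_arm", "arguments": {"steps": [0, 0, 0, 0, 0, -0.001, -1, 0, 0, 0, 0, 0, -0.002, -1, 0, 0, 0, 0, 0, -0.003, -1, 0, 0, 0, 0, 0, -0.004, -1, 0, 0, 0, 0, 0, -0.005, -1, 0, 0, 0, 0, 0, -0.005, -1, 0, 0, 0, 0, 0, -0.005, -1, 0, 0, 0, 0, 0, -0.005, -1, 0, 0, 0, 0, 0, -0.005, -1, 0, 0, 0, 0, 0, -0.005, -1]}}

```text
clock: 9.75
position: [0.5983, -0.0568, 0.1059]
ee_rot: [0.0, -0.093, 0.996, 0.0]
contact_force: [0.7, -0.7, -1.7]
width: 0.0103
gripper_force: 58.6
```

Call:
{"name": "move_arm", "arguments": {"steps": [0, 0, 0, 0, 0, -0.001, -1, 0, 0, 0, 0, 0, -0.002, -1, 0, 0, 0, 0, 0, -0.003, -1, 0, 0, 0, 0, 0, -0.004, -1, 0, 0, 0, 0, 0, -0.005, -1, 0, 0, 0, 0, 0, -0.006, -1, 0, 0, 0, 0, 0, -0.006, -1, 0, 0, 0, 0, 0, -0.006, -1, 0, 0, 0, 0, 0, -0.006, -1, 0, 0, 0, 0, 0, -0.006, -1]}}

```text
clock: 10.75
position: [0.5985, -0.0568, 0.1001]
ee_rot: [0.0, -0.093, 0.996, 0.0]
contact_force: [-0.9, 0.9, 4.3]
width: 0.0102
gripper_force: 58.9
```

Spring contact is as predicted, with the floor at TCP ≈ 0.102. I'm pressing on to about 14 N.

Call:
{"name": "move_arm", "arguments": {"steps": [0, 0, 0, 0, 0, -0.001, -1, 0, 0, 0, 0, 0, -0.002, -1, 0, 0, 0, 0, 0, -0.003, -1, 0, 0, 0, 0, 0, -0.004, -1, 0, 0, 0, 0, 0, -0.005, -1, 0, 0, 0, 0, 0, -0.006, -1, 0, 0, 0, 0, 0, -0.0068, -1, 0, 0, 0, 0, 0, -0.0068, -1, 0, 0, 0, 0, 0, -0.0068, -1, 0, 0, 0, 0, 0, -0.0068, -1]}}

```text
clock: 11.75
position: [0.5987, -0.0568, 0.0944]
ee_rot: [0.001, -0.093, 0.996, -0.0]
contact_force: [-1.8, 0.0, 10.8]
width: 0.0104
gripper_force: 59.8
```

Call:
{"name": "move_arm", "arguments": {"steps": [0, 0, 0, 0, 0, -0.0008, -1, 0, 0, 0, 0, 0, -0.0016, -1, 0, 0, 0, 0, 0, -0.0018, -1, 0, 0, 0, 0, 0, -0.0018, -1, 0, 0, 0, 0, 0, -0.0018, -1, 0, 0, 0, 0, 0, -0.0018, -1, 0, 0, 0, 0, 0, -0.0018, -1, 0, 0, 0, 0, 0, -0.0018, -1, 0, 0, 0, 0, 0, -0.0018, -1, 0, 0, 0, 0, 0, -0.0018, -1]}}

```text
clock: 12.75
position: [0.5987, -0.0568, 0.0929]
ee_rot: [0.001, -0.093, 0.996, -0.0]
contact_force: [-1.7, 0.8, 12.9]
width: 0.0103
gripper_force: 60.0
```

Call:
{"name": "move_arm", "arguments": {"steps": [0, 0, -0.005, -0.0003, 0, 0, -1, 0, 0, -0.015, -0.0004, 0, 0, -1, 0, 0, -0.03, -0.0004, 0, 0, -1, 0, 0, -0.045, -0.0004, 0, 0, -1, 0, 0, -0.06, -0.0004, 0, 0, -1, 0, 0, -0.075, -0.0004, 0, 0, -1, 0, 0, -0.09, -0.0004, 0, 0, -1, 0, 0, -0.1, -0.0004, 0, 0, -1, 0, 0, -0.11, -0.0004, 0, 0, -1, 0, 0, -0.11, -0.0004, 0, 0, -1]}}

```text
clock: 13.75
position: [0.5996, -0.0577, 0.0933]
ee_rot: [0.002, 0.25, 0.968, -0.0]
contact_force: [-0.9, -2.0, 12.8]
width: 0.0102
gripper_force: 60.1
```

```bash
python3 - <<'E'
from h import *
s=manip.get_state();print(s['position'],s['ee_rot'],s['contact_force'],s['moment'],s['qpos'])
E
```

```text
[ 0.5996276  -0.05768233  0.0932966 ] [ 2.46095693e-03  2.49707999e-01  9.68317994e-01 -3.49028424e-04] [-0.85777323 -1.95823672 12.80223568] [-0.09906015  0.25970947 -0.00596429] [-2.10841178e-01  4.35286668e-01  1.67151585e+00 -1.05201865e-03
  1.02990169e+00 -1.27633905e+00]
```

Call:
{"name": "move_arm", "arguments": {"steps": [0, 0, -0.015, -0.0004, 0.0004, 0, -1, 0, 0, -0.03, -0.0004, 0.0004, 0, -1, 0, 0, -0.045, -0.0004, 0.0004, 0, -1, 0, 0, -0.06, -0.0004, 0.0004, 0, -1, 0, 0, -0.075, -0.0004, 0.0004, 0, -1, 0, 0, -0.09, -0.0004, 0.0004, 0, -1, 0, 0, -0.105, -0.0004, 0.0004, 0, -1, 0, 0, -0.12, -0.0004, 0.0004, 0, -1, 0, 0, -0.135, -0.0004, 0.0004, 0, -1, 0, 0, -0.14, -0.0004, 0.0004, 0, -1]}}

```text
clock: 14.75
position: [0.5978, -0.0567, 0.0929]
ee_rot: [0.001, 0.639, 0.769, 0.0]
contact_force: [-3.6, 0.6, 13.1]
width: 0.0109
gripper_force: 60.2
```

```bash
cat > st.py <<'E'
from h import *
s=manip.get_state();q=s['ee_rot'];print(s['position'],'yaw',2*np.degrees(np.arctan2(q[2],q[1]))-90,s['contact_force'].round(1),s['moment'].round(3))
E
python3 st.py; python3 - <<'E'
from h import *
w=grab('wrist','w5.png')
E
```

```text
[ 0.59779876 -0.05665372  0.09291208] yaw 10.61013478004017 [-3.6  0.6 13.1] [0.108 0.607 0.031]
```

View pics/w5.png

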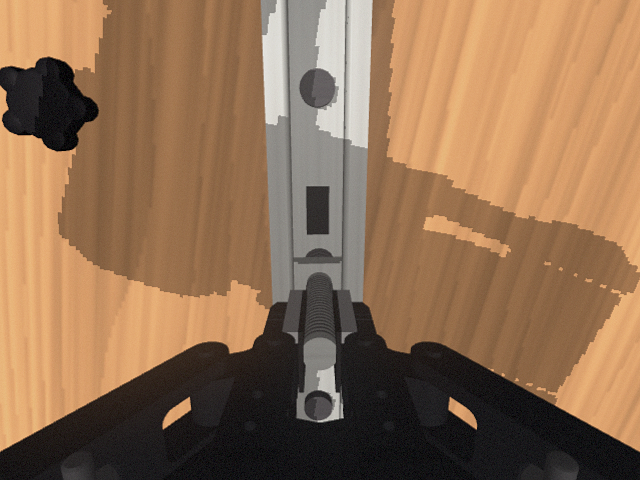

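The nut has turned under the lips: its edge at row 260 lies across the slot. I'm twisting the last few degrees to the stop, watching the moment.

Call:
{"name": "move_arm", "arguments": {"steps": [0, 0, -0.002, 0.0006, 0, 0, -1, 0, 0, -0.004, 0.0006, 0, 0, -1, 0, 0, -0.006, 0.0006, 0, 0, -1, 0, 0, -0.008, 0.0006, 0, 0, -1, 0, 0, -0.01, 0.0006, 0, 0, -1, 0, 0, -0.012, 0.0006, 0, 0, -1, 0, 0, -0.014, 0.0006, 0, 0, -1, 0, 0, -0.014, 0.0006, 0, 0, -1, 0, 0, -0.014, 0.0006, 0, 0, -1, 0, 0, -0.014, 0.0006, 0, 0, -1]}}

```text
clock: 15.8
position: [0.5973, -0.0563, 0.0928]
ee_rot: [-0.0, 0.671, 0.741, -0.0]
contact_force: [-4.9, 1.8, 14.0]
width: 0.0107
gripper_force: 60.3
```

```bash
python3 st.py
```

```text
[ 0.59728307 -0.05632954  0.09277848] yaw 5.714828316610792 [-4.9  1.8 14. ] [0.164 0.888 0.086]
```

I'm at the stop, with 95° turned and resistance felt. Next I ease the side load, go back 2°, and let the spring lift the nut slowly.

Call:
{"name": "move_arm", "arguments": {"steps": [0, 0, 0.002, -0.0006, 0, 0, -1, 0, 0, 0.005, -0.0012, 0.0002, 0, -1, 0, 0, 0.005, -0.0012, 0.0002, 0.0005, -1, 0, 0, 0.005, -0.0012, 0.0002, 0.001, -1, 0, 0, 0.005, -0.0012, 0.0002, 0.0015, -1, 0, 0, 0.005, -0.0012, 0.0002, 0.002, -1, 0, 0, 0.005, -0.0012, 0.0002, 0.0025, -1, 0, 0, 0.005, -0.0012, 0.0002, 0.003, -1, 0, 0, 0.005, -0.0012, 0.0002, 0.003, -1, 0, 0, 0.005, -0.0012, 0.0002, 0.003, -1]}}

```text
clock: 16.8
position: [0.5973, -0.0564, 0.0954]
ee_rot: [0.001, 0.659, 0.752, 0.0]
contact_force: [-2.4, 0.5, 10.2]
width: 0.0104
gripper_force: 60.1
```

```bash
python3 st.py
```

```text
[ 0.59725792 -0.0563602   0.09541268] yaw 7.485244637120303 [-2.4  0.5 10.2] [ 0.12  0.41 -0.02]
```

Call:
{"name": "move_arm", "arguments": {"steps": [0, 0, 0, -0.0006, 0, 0.0003, -1, 0, 0, 0, -0.0006, 0, 0.0006, -1, 0, 0, 0, -0.0006, 0, 0.0009, -1, 0, 0, 0, -0.0006, 0, 0.0012, -1, 0, 0, 0, -0.0006, 0, 0.0015, -1, 0, 0, 0, -0.0006, 0, 0.0018, -1, 0, 0, 0, -0.0006, 0, 0.0021, -1, 0, 0, 0, -0.0006, 0, 0.0021, -1, 0, 0, 0, -0.0006, 0, 0.0021, -1, 0, 0, 0, -0.0006, 0, 0.0021, -1]}}

```text
clock: 17.8
position: [0.597, -0.0563, 0.0967]
ee_rot: [0.001, 0.659, 0.752, 0.0]
contact_force: [-0.0, 0.1, 5.2]
width: 0.0103
gripper_force: 59.3
```

```bash
python3 st.py
```

```text
[ 0.59702085 -0.05634668  0.09666056] yaw 7.478356217767441 [-0.   0.1  5.2] [ 0.075 -0.041  0.008]
```

The force has dropped to 6.5 N at the predicted catch height, so the lips are now bearing. I'm easing up slightly more, then opening.

Call:
{"name": "move_arm", "arguments": {"steps": [0, 0, 0, 0, 0, 0.0004, -1, 0, 0, 0, 0, 0, 0.0008, -1, 0, 0, 0, 0, 0, 0.0012, -1, 0, 0, 0, 0, 0, 0.0012, -1, 0, 0, 0, 0, 0, 0.0012, -1, 0, 0, 0, 0, 0, 0.0012, -1, 0, 0, 0, 0, 0, 0.0012, -1, 0, 0, 0, 0, 0, 0.0012, -1, 0, 0, 0, 0, 0, 0.0012, -1, 0, 0, 0, 0, 0, 0.0012, -1]}}

```text
clock: 18.8
position: [0.5967, -0.0563, 0.0971]
ee_rot: [0.0, 0.659, 0.752, 0.0]
contact_force: [5.0, -1.0, -7.2]
width: 0.0103
gripper_force: 58.3
```

```bash
python3 st.py
```

```text
[ 0.59669428 -0.05626947  0.09706063] yaw 7.477038501674542 [ 5.  -1.  -7.2] [-0.119 -1.026  0.067]
```

The lips hold it firmly. I'm unloading, opening and rising.

Call:
{"name": "move_arm", "arguments": {"steps": [0, 0, 0, 0.0004, 0, -0.0003, -1, 0, 0, 0, 0.0006, 0, -0.0006, -1, 0, 0, 0, 0.0006, 0, -0.0006, -1, 0, 0, 0, 0.0006, 0, -0.0006, -0.6, 0, 0, 0, 0.0006, 0, -0.0006, -0.3, 0, 0, 0, 0.0006, 0, -0.0006, 0.2, 0, 0, 0, 0.0006, 0, -0.0006, 0.4, 0, 0, 0, 0.0006, 0, -0.0006, 0.4, 0, 0, 0, 0.0006, 0, 0.02, 0.4, 0, 0, 0, 0.0006, 0, 0.05, 0.4]}}

```text
clock: 19.8
position: [0.5953, -0.0559, 0.1462]
ee_rot: [-0.002, 0.659, 0.752, -0.001]
contact_force: [0.1, 0.1, -1.0]
width: 0.0599
gripper_force: 0.0
```

Call:
{"name": "move_arm", "arguments": {"steps": [0, 0, 0.0, 0, 0, 0.04, 1, 0, 0, 0, 0, 0, 0.07, 1, 0, 0, -0.005, -0.02, 0.03, 0.08, 1, 0, 0, -0.012, -0.04, 0.06, 0.08, 1, 0, 0, -0.018, -0.06, 0.09, 0.08, 1, 0, 0, -0.018, -0.08, 0.12, 0.08, 1, 0, 0, -0.018, -0.1, 0.15, 0.08, 1, 0, 0, -0.018, -0.12, 0.18, 0.08, 1, 0, 0, -0.018, -0.139, 0.207, 0.08, 1, 0, 0, -0.018, -0.139, 0.207, 0.08, 1]}}

```text
clock: 20.8
position: [0.4549, 0.1534, 0.2277]
ee_rot: [-0.001, 0.7, 0.715, -0.0]
contact_force: [0.2, -0.4, 0.5]
width: 0.0854
gripper_force: 0.0
```

```bash
python3 st.py; python3 - <<'E'
from h import *
w=grab('wrist','w6.png');t=grab('top','top6.png');e=grab('side')
for c in(w,):print(c['R'].round(3).tolist(),-c['R'].T@c['t'])
c=t['pixels'][150:240,300:400]; s=e['pixels'][195:275,345:425]
cv2.imwrite('pics/c6.png',np.vstack([np.hstack([cv2.resize(c,(333,300)),cv2.resize(s,(300,300))]),cv2.copyMakeBorder(cv2.resize(w['pixels'],(400,300)),0,0,0,233,0)]))
E
```

```text
[0.45489249 0.15335224 0.22767081] yaw 1.2164172908041309 [ 0.2 -0.4  0.5] [-0.038  0.     0.005]
[[1.0, 0.021, -0.002], [0.021, -0.962, 0.273], [0.004, -0.272, -0.962]] [0.45474582 0.22304174 0.3537522 ]
```

View pics/c6.png

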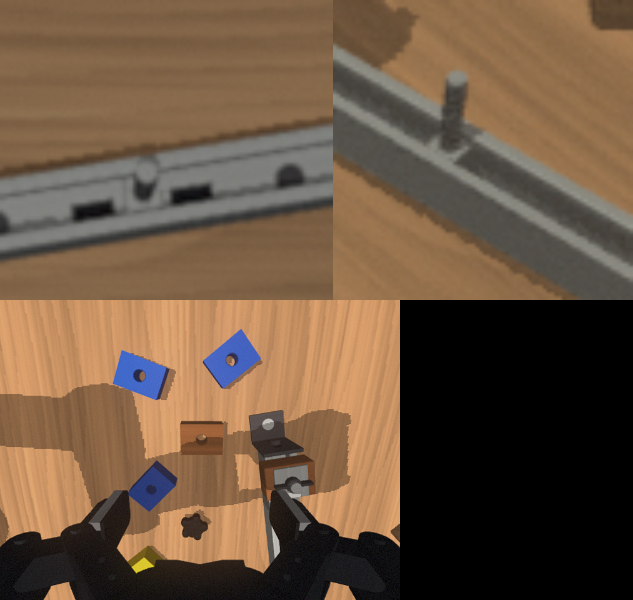

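The nut is caught in the rail and its stud stands upright in both the top and side crops. The wrist view shows the wooden block near (322,221), with the hole about in its middle. I have now used all 10 picture views, so from here I measure numerically.

```bash
python3 - <<'E'
from h import *
w=grab('wrist');im=np.ascontiguousarray(w['pixels']);hsv=cv2.cvtColor(im,cv2.COLOR_BGR2HSV)
for v in range(176,266,8): print(v,[tuple(int(x) for x in hsv[v,u]) for u in (275,284,300,322,340,352,362)])
m=((hsv[...,0]<12)&(hsv[...,1]>140)).astype(np.uint8)[170:280,265:380]
n,l,s,c=cv2.connectedComponentsWithStats(m);print(s,c)
m=cv2.morphologyEx(m,cv2.MORPH_OPEN,np.ones((3,3)))
for k in cv2.findContours(m,0,1)[0]:
    if cv2.contourArea(k)>300: r=cv2.minAreaRect(k);print(r[0][0]+265,r[0][1]+170,r[1:])
E
```

```text
176 [(14, 131, 213), (13, 125, 219), (14, 127, 219), (15, 129, 201), (14, 129, 206), (14, 129, 207), (14, 134, 206)]
184 [(14, 128, 214), (14, 129, 216), (14, 126, 220), (14, 129, 202), (14, 129, 208), (13, 128, 207), (14, 130, 206)]
192 [(14, 128, 213), (14, 131, 211), (14, 153, 80), (11, 134, 82), (11, 131, 82), (12, 124, 164), (14, 127, 205)]
200 [(14, 128, 215), (12, 162, 157), (12, 168, 156), (12, 160, 159), (12, 154, 159), (12, 157, 154), (14, 131, 203)]
208 [(13, 129, 216), (12, 165, 156), (12, 156, 163), (11, 163, 163), (12, 156, 163), (14, 160, 159), (15, 126, 208)]
216 [(14, 133, 215), (12, 154, 167), (12, 161, 154), (13, 128, 199), (12, 162, 151), (12, 150, 150), (14, 130, 141)]
224 [(14, 132, 214), (13, 145, 180), (12, 162, 151), (14, 174, 76), (13, 160, 107), (13, 141, 121), (14, 132, 141)]
232 [(14, 130, 219), (13, 151, 188), (11, 164, 118), (13, 169, 115), (13, 159, 119), (13, 138, 131), (14, 132, 141)]
240 [(14, 132, 221), (13, 144, 161), (13, 159, 112), (12, 161, 109), (12, 158, 110), (13, 135, 127), (13, 128, 146)]
248 [(13, 126, 148), (13, 126, 150), (14, 129, 150)
[... 6662 characters left out ...]
84.         68.        ]
 [20.         70.        ]
 [26.375      72.375     ]
 [34.         72.2       ]
 [39.         71.8       ]
 [48.         72.        ]
 [51.5        72.        ]
 [54.         70.        ]
 [59.14285714 72.28571429]
 [59.         70.        ]
 [63.5        70.5       ]
 [66.         71.        ]
 [68.         71.        ]
 [77.5        71.5       ]
 [84.5        70.5       ]
 [20.         72.        ]
 [30.         73.        ]
 [42.         73.        ]
 [44.5        73.        ]
 [55.5        73.        ]
 [63.         73.        ]
 [65.         73.        ]
 [68.         73.        ]
 [74.33333333 72.66666667]
 [81.         73.        ]
 [83.         73.        ]]
```

```bash
python3 - <<'E'
from h import *
w=grab('wrist');im=np.ascontiguousarray(w['pixels'])
np.savez('w6cam.npz',R=w['R'],t=w['t'],k=[w['fx'],w['fy'],w['cx'],w['cy']])
b=cv2.GaussianBlur(im,(5,5),0);hsv=cv2.cvtColor(b,cv2.COLOR_BGR2HSV)
g=hsv[...,1].astype(float);V=hsv[...,2].astype(float)
m=((g>139)).astype(np.uint8)[170:280,265:385];m=cv2.morphologyEx(m,cv2.MORPH_CLOSE,np.ones((9,9)));m=cv2.morphologyEx(m,cv2.MORPH_OPEN,np.ones((9,9)))
k=max(cv2.findContours(m,0,1)[0],key=cv2.contourArea);r=cv2.minAreaRect(k);p=cv2.boxPoints(r)+[265,170];print(r,p.round(1).tolist())
P=np.array([onz(w,*q,.03) for q in p]);print(P.round(4).tolist(),P.mean(0))
print('sides',[np.linalg.norm(P[i]-P[(i+1)%4]).round(4) for i in range(4)])
# edges by profile
gr=cv2.cvtColor(im,cv2.COLOR_BGR2GRAY)
for u in (295,310,340,350): print('col',u,gr[186:252:2,u].tolist())
for v in (204,212,236,240): print('row',v,gr[v,272:372:2].tolist())
E
```

```text
((52.5, 47.5), (53.0, 69.0), 90.0) [[283.0, 191.0], [352.0, 191.0], [352.0, 244.0], [283.0, 244.0]]
[[0.4283, 0.1743, 0.03], [0.4874, 0.1753, 0.03], [0.4893, 0.1281, 0.03], [0.4278, 0.1271, 0.03]] [0.45818518 0.15121618 0.03      ]
sides [np.float64(0.0591), np.float64(0.0473), np.float64(0.0615), np.float64(0.0472)]
col 295 [164, 168, 83, 61, 80, 114, 114, 114, 118, 119, 111, 117, 114, 111, 108, 109, 113, 114, 106, 107, 71, 83, 78, 87, 90, 82, 82, 75, 80, 107, 112, 112, 113]
col 310 [158, 162, 77, 59, 82, 110, 111, 115, 110, 115, 112, 115, 116, 111, 96, 63, 49, 52, 58, 66, 76, 74, 79, 80, 86, 89, 83, 84, 80, 102, 105, 106, 103]
col 340 [160, 162, 80, 61, 76, 108, 112, 116, 114, 113, 113, 117, 112, 112, 106, 108, 109, 83, 74, 76, 74, 75, 83, 83, 89, 84, 83, 78, 78, 106, 107, 102, 101]
col 350 [166, 166, 108, 58, 74, 111, 112, 114, 106, 113, 114, 114, 112, 107, 109, 107, 85, 79, 76, 74, 77, 78, 82, 86, 87, 86, 80, 77, 78, 105, 110, 108, 108]
row 204 [175, 170, 165, 163, 177, 174, 116, 118, 117, 114, 114, 119, 119, 117, 117, 118, 114, 113, 114, 115, 113, 117, 114, 117, 116, 119, 117, 114, 113, 114, 114, 114, 112, 116, 113, 112, 111, 117, 110, 113, 111, 109, 106, 96, 163, 160, 161, 161, 162, 163]
row 212 [175, 172, 167, 163, 174, 174, 108, 111, 114, 113, 115, 110, 111, 113, 111, 112, 113, 108, 111, 111, 88, 107, 112, 112, 121, 141, 104, 108, 113, 111, 112, 114, 111, 113, 112, 111, 113, 110, 111, 107, 111, 109, 102, 101, 168, 167, 168, 164, 164, 104]
row 236 [173, 172, 166, 161, 175, 178, 144, 82, 87, 86, 87, 88, 84, 85, 84, 88, 85, 80, 85, 89, 87, 86, 87, 83, 91, 86, 84, 87, 81, 87, 84, 86, 82, 82, 84, 84, 89, 82, 82, 86, 106, 105, 99, 104, 112, 112, 111, 111, 113, 107]
row 240 [178, 177, 170, 166, 115, 119, 114, 114, 106, 76, 79, 80, 80, 76, 77, 77, 76, 73, 74, 84, 81, 78, 79, 74, 80, 79, 73, 77, 76, 80, 76, 78, 76, 74, 78, 79, 79, 79, 77, 77, 104, 100, 103, 106, 110, 111, 110, 110, 114, 111]
```

The block's top face spans rows 194.7-242.8 and columns 283.5-352, which puts its centre at about (0.4585, 0.150) with a yaw of about 1.2°. The sizes match. I'm turning 90° to grip across its 44 mm side.

Call:
{"name": "move_arm", "arguments": {"steps": [0, 0, 0.0235, 0.0036, -0.0034, 0, 1, 0, 0, 0.047, 0.0036, -0.0034, 0, 1, 0, 0, 0.07, 0.0036, -0.0034, 0, 0.5, 0, 0, 0.0935, 0.0036, -0.0034, 0, 0.5, 0, 0, 0.117, 0.0036, -0.0034, -0.01, 0.5, 0, 0, 0.14, 0.0036, -0.0034, -0.02, 0.5, 0, 0, 0.1635, 0.0036, -0.0034, -0.03, 0.5, 0, 0, 0.187, 0.0036, -0.0034, -0.04, 0.5, 0, 0, 0.21, 0.0036, -0.0034, -0.06, 0.5, 0, 0, 0.233, 0.0036, -0.0034, -0.08, 0.5]}}

```text
clock: 22.05
position: [0.4626, 0.1465, 0.1471]
ee_rot: [0.001, 0.043, 0.999, 0.0]
contact_force: [-0.5, -0.4, -0.2]
width: 0.0638
gripper_force: 0.0
```

Call:
{"name": "move_arm", "arguments": {"steps": [0, 0, 0.017, 0, 0, -0.01, 0.5, 0, 0, 0.017, 0, 0, -0.03, 0.5, 0, 0, 0.017, 0, 0, -0.05, 0.5, 0, 0, 0.017, 0, 0, -0.05, 0.5, 0, 0, 0.017, 0, 0, -0.05, 0.5, 0, 0, 0.017, 0, 0, -0.05, 0.5, 0, 0, 0.017, 0, 0, -0.05, 0.5, 0, 0, 0.017, 0, 0, -0.05, 0.5, 0, 0, 0.017, 0, 0, -0.05, 0.5, 0, 0, 0.017, 0, 0, -0.05, 0.5]}}

```text
clock: 23.05
position: [0.4616, 0.1475, 0.0978]
ee_rot: [0.0, -0.009, 1.0, 0.0]
contact_force: [-0.4, 1.5, -0.4]
width: 0.0643
gripper_force: 0.0
```

```bash
python3 st.py; python3 - <<'E'
from h import *
w=grab('wrist','w7.png');im=np.ascontiguousarray(w['pixels'])
c=proj(w,(.4585,.150,.03));print('centre px',c,'corners',[np.round(proj(w,(.4585+a,.150+b,.03)),0).tolist() for a in(-.03,.03) for b in (-.022,.022)])
gr=cv2.cvtColor(im,cv2.COLOR_BGR2GRAY);u,v=map(int,c)
print('row',[(x,int(gr[v,x])) for x in range(u-75,u+76,5)])
print('col',[(y,int(gr[y,u-25])) for y in range(v-85,min(480,v+86),5)])
E
```

```text
[0.46158238 0.14748278 0.09782097] yaw 91.00920191034331 [-0.4  1.5 -0.4] [-0.022 -0.003  0.01 ]
centre px [np.float64(323.231488048337), np.float64(261.62313719074467)] corners [[282.0, 206.0], [367.0, 208.0], [283.0, 312.0], [361.0, 313.0]]
row [(248, 121), (253, 117), (258, 120), (263, 119), (268, 122), (273, 117), (278, 118), (283, 106), (288, 89), (293, 97), (298, 105), (303, 99), (308, 79), (313, 61), (318, 58), (323, 59), (328, 75), (333, 61), (338, 112), (343, 132), (348, 135), (353, 132), (358, 133), (363, 124), (368, 183), (373, 183), (378, 185), (383, 186), (388, 185), (393, 184), (398, 184)]
col [(176, 142), (181, 132), (186, 137), (191, 147), (196, 137), (201, 65), (206, 68), (211, 102), (216, 105), (221, 103), (226, 103), (231, 105), (236, 105), (241, 107), (246, 104), (251, 109), (256, 103), (261, 105), (266, 106), (271, 103), (276, 103), (281, 106), (286, 100), (291, 98), (296, 104), (301, 108), (306, 104), (311, 102), (316, 132), (321, 128), (326, 138), (331, 135), (336, 141), (341, 125), (346, 127)]
```

The close look confirms the block centre at (0.459, 0.150). I'm correcting and descending to grip.

Call:
{"name": "move_arm", "arguments": {"steps": [0, 0, 0, -0.0026, 0.0028, -0.01, 0.5, 0, 0, 0, -0.0026, 0.0028, -0.03, 0.5, 0, 0, 0, -0.0026, 0.0028, -0.05, 0.5, 0, 0, 0, -0.0026, 0.0028, -0.065, 0.5, 0, 0, 0, -0.0026, 0.0028, -0.0755, 0.5, 0, 0, 0, -0.0026, 0.0028, -0.0755, 0.5, 0, 0, 0, -0.0026, 0.0028, -0.0755, 0.5, 0, 0, 0, -0.0026, 0.0028, -0.0755, 0.2, 0, 0, 0, -0.0026, 0.0028, -0.0755, 0, 0, 0, 0, -0.0026, 0.0028, -0.0755, -0.2], "squeeze": 30}}

```text
clock: 24.1
position: [0.4596, 0.1504, 0.0228]
ee_rot: [0.001, -0.009, 1.0, 0.0]
contact_force: [-0.7, -0.8, 3.6]
width: 0.044
gripper_force: 31.5
```

Call:
{"name": "move_arm", "arguments": {"steps": [0, 0, 0, 0, 0, 0, -0.3, 0, 0, 0, 0, 0, 0, -0.3, 0, 0, 0, 0, 0, 0, -0.3, 0, 0, 0, 0, 0, 0, -0.3, 0, 0, 0, 0, 0, 0.01, -0.3, 0, 0, 0, 0, 0, 0.04, -0.3, 0, 0, 0, 0, 0, 0.08, -0.3, 0, 0, 0, 0, 0, 0.12, -0.3, 0, 0, 0, 0, 0, 0.15, -0.3, 0, 0, 0, 0, 0, 0.15, -0.3]}}

```text
clock: 25.1
position: [0.4617, 0.1507, 0.1768]
ee_rot: [0.005, -0.009, 1.0, 0.001]
contact_force: [-0.4, 0.6, -0.2]
width: 0.0436
gripper_force: 31.0
```

```bash
python3 st.py
```

```text
[0.46165241 0.15072752 0.17677383] yaw 91.00296704518831 [-0.4  0.6 -0.2] [ 0.018 -0.041 -0.077]
```

Call:
{"name": "move_arm", "arguments": {"steps": [0, 0, 0.003, 0.01, -0.01, 0.015, -0.3, 0, 0, 0.007, 0.035, -0.036, 0.015, -0.3, 0, 0, 0.011, 0.065, -0.066, 0.015, -0.3, 0, 0, 0.015, 0.095, -0.097, 0.015, -0.3, 0, 0, 0.019, 0.125, -0.128, 0.015, -0.3, 0, 0, 0.023, 0.155, -0.158, 0.015, -0.3, 0, 0, 0.027, 0.18, -0.184, 0.015, -0.3, 0, 0, 0.027, 0.202, -0.2067, 0.015, -0.3, 0, 0, 0.027, 0.202, -0.2067, 0.015, -0.3, 0, 0, 0.027, 0.202, -0.2067, 0.015, -0.3]}}

```text
clock: 26.1
position: [0.6601, -0.0568, 0.1854]
ee_rot: [-0.002, -0.093, 0.996, 0.001]
contact_force: [-1.0, 0.4, -0.4]
width: 0.0435
gripper_force: 31.0
```

```bash
python3 st.py; python3 - <<'E'
from h import *
w=grab('wrist','w8.png');im=np.ascontiguousarray(w['pixels']);gr=cv2.cvtColor(im,cv2.COLOR_BGR2GRAY)
p=manip.get_state()['position']
c=proj(w,(.597,-.0563,.116));print('tip px',c);u,v=map(int,c)
print('cols',list(range(u-26,u+27,2)))
for y in range(v-20,v+22,3):print(y,gr[y,u-26:u+27:2].tolist())
c=proj(w,(p[0],p[1],p[2]+.0072));print('hole px',c);u,v=map(int,c)
print('cols',list(range(u-44,u+45,4)))
for y in range(v-50,min(480,v+52),5):print(y,gr[y,u-44:u+45:4].tolist())
E
```

```text
[ 0.6600935  -0.05675817  0.1853688 ] yaw 100.64918483285629 [-1.   0.4 -0.4] [0.001 0.02  0.023]
tip px [np.float64(342.63989272517864), np.float64(149.8208532457126)]
cols [316, 318, 320, 322, 324, 326, 328, 330, 332, 334, 336, 338, 340, 342, 344, 346, 348, 350, 352, 354, 356, 358, 360, 362, 364, 366, 368]
129 [114, 112, 110, 112, 108, 112, 110, 109, 117, 111, 110, 113, 110, 109, 111, 112, 112, 111, 109, 110, 109, 109, 108, 108, 108, 108, 107]
132 [130, 130, 131, 135, 134, 116, 132, 131, 134, 133, 133, 134, 131, 134, 133, 133, 137, 130, 129, 127, 132, 133, 129, 129, 135, 131, 136]
135 [133, 131, 132, 131, 130, 115, 131, 132, 128, 130, 131, 131, 131, 129, 128, 129, 130, 130, 130, 130, 131, 129, 132, 127, 131, 131, 130]
138 [130, 130, 131, 132, 129, 119, 133, 133, 131, 133, 131, 136, 135, 130, 135, 136, 137, 132, 132, 133, 133, 128, 134, 139, 136, 136, 136]
141 [135, 134, 132, 133, 132, 120, 133, 136, 133, 129, 68, 51, 57, 105, 132, 131, 130, 134, 125, 117, 131, 132, 50, 38, 46, 41, 38]
144 [132, 133, 131, 134, 126, 129, 133, 131, 127, 48, 54, 94, 133, 135, 131, 126, 130, 133, 129, 1
[... 2834 characters left out ...]
, 73, 68, 74, 71, 72]
357 [77, 83, 81, 79, 73, 71, 71, 66, 67, 70, 65, 66, 69, 66, 70, 75, 75, 75, 75, 70, 75, 72, 73]
362 [79, 83, 78, 77, 77, 70, 74, 67, 67, 70, 66, 72, 69, 71, 67, 71, 70, 75, 70, 70, 69, 73, 70]
367 [84, 82, 82, 75, 72, 71, 71, 67, 71, 67, 68, 71, 72, 69, 72, 70, 72, 73, 71, 73, 69, 67, 77]
372 [78, 83, 84, 77, 72, 71, 70, 67, 63, 74, 73, 72, 66, 66, 71, 71, 75, 72, 70, 71, 74, 76, 69]
377 [78, 82, 82, 78, 76, 70, 60, 71, 64, 71, 65, 71, 69, 71, 70, 74, 69, 73, 71, 72, 74, 67, 72]
382 [81, 80, 81, 76, 71, 76, 68, 66, 69, 67, 70, 67, 71, 69, 67, 73, 73, 71, 72, 73, 72, 74, 72]
387 [75, 82, 81, 77, 77, 72, 66, 67, 65, 69, 71, 76, 68, 69, 69, 67, 72, 70, 71, 69, 71, 73, 70]
```

```bash
python3 st.py; python3 - <<'E'
from h import *
w=grab('wrist');p=manip.get_state()['position']
gr=cv2.cvtColor(np.ascontiguousarray(w['pixels']),cv2.COLOR_BGR2GRAY)
print('row150',gr[150,326:346].tolist())
T=onz(w,346.8,151.5,.116);H=onz(w,319.8,334.5,p[2]+.0072);print('tip',T,'hole-TCP',H-p,'target TCP',T-(H-p))
E
```

```text
[ 0.65964975 -0.05601934  0.18578517] yaw 100.69950385182003 [ 0.4  0.1 -0.1] [-0.027  0.022  0.053]
row150 [128, 129, 131, 130, 121, 58, 57, 64, 96, 134, 131, 133, 132, 132, 134, 134, 127, 130, 129, 130]
tip [ 0.5970138  -0.05336339  0.116     ] hole-TCP [-0.00151597 -0.00027126  0.0072    ] target TCP [ 0.59852977 -0.05309212  0.1088    ]
```

Call:
{"name": "move_arm", "arguments": {"steps": [0, 0, 0, -0.01, 0.0024, 0, -0.3, 0, 0, 0, -0.03, 0.0024, 0, -0.3, 0, 0, 0, -0.05, 0.0024, 0, -0.3, 0, 0, 0, -0.0611, 0.0024, -0.01, -0.3, 0, 0, 0, -0.0611, 0.0024, -0.03, -0.3, 0, 0, 0, -0.0611, 0.0024, -0.04, -0.3, 0, 0, 0, -0.0611, 0.0024, -0.04, -0.3, 0, 0, 0, -0.0611, 0.0024, -0.04, -0.3, 0, 0, 0, -0.0611, 0.0024, -0.04, -0.3, 0, 0, 0, -0.0611, 0.0024, -0.04, -0.3]}}

```text
clock: 27.2
position: [0.6004, -0.0541, 0.1478]
ee_rot: [0.001, -0.093, 0.996, -0.0]
contact_force: [-0.1, -0.6, -0.7]
width: 0.0435
gripper_force: 31.0
```

```bash
python3 st.py; python3 - <<'E'
from h import *
w=grab('wrist');p=manip.get_state()['position'];print(p)
gr=cv2.cvtColor(np.ascontiguousarray(w['pixels']),cv2.COLOR_BGR2GRAY)
c=proj(w,(p[0]-.0014,p[1]-.0002,p[2]+.0072));print('hole px',c,'tip px',proj(w,(.597,-.0539,.116)));u,v=map(int,c)
print('cols',list(range(u-27,u+28,3)))
for y in range(v-27,v+28,3):print(y,gr[y,u-27:u+28:3].tolist())
E
```

```text
[ 0.60041637 -0.0541128   0.14775614] yaw 100.72952115061344 [-0.1 -0.6 -0.7] [ 0.018 -0.04  -0.006]
[ 0.60033054 -0.0541513   0.14765033]
hole px [np.float64(318.7357308890657), np.float64(333.8437701254618)] tip px [np.float64(320.71308927036466), np.float64(286.56129778111955)]
cols [291, 294, 297, 300, 303, 306, 309, 312, 315, 318, 321, 324, 327, 330, 333, 336, 339, 342, 345]
306 [81, 78, 78, 75, 72, 73, 76, 77, 74, 78, 72, 73, 70, 76, 75, 72, 73, 78, 75]
309 [79, 77, 74, 76, 71, 74, 73, 79, 74, 76, 73, 70, 73, 71, 72, 72, 70, 74, 75]
312 [75, 76, 76, 78, 71, 73, 74, 67, 77, 74, 75, 77, 76, 73, 73, 77, 77, 78, 74]
315 [81, 79, 75, 71, 74, 75, 66, 65, 52, 99, 79, 58, 69, 70, 76, 74, 76, 76, 82]
318 [76, 76, 76, 74, 72, 60, 48, 40, 48, 42, 49, 47, 45, 50, 64, 77, 75, 78, 80]
321 [73, 75, 74, 70, 54, 50, 58, 55, 62, 49, 45, 49, 51, 51, 47, 64, 77, 76, 76]
324 [114, 114, 109, 63, 48, 50, 58, 58, 57, 53, 49, 51, 49, 47, 49, 45, 70, 77, 81]
327 [118, 114, 66, 52, 50, 43, 51, 48, 51, 48, 53, 51, 49, 45, 42, 44, 60, 73, 75]
330 [119, 114, 61, 46, 48, 51, 51, 55, 54, 50, 49, 47, 44, 44, 48, 42, 45, 71, 75]
333 [85, 120, 59, 44, 50, 51, 44, 56, 50, 51, 48, 44, 40, 48, 45, 43, 45, 63, 80]
336 [79, 79, 63, 48, 49, 51, 52, 48, 47, 50, 45, 43, 43, 42, 36, 40, 45, 67, 79]
339 [82, 74, 66, 43, 48, 46, 53, 48, 47, 50, 48, 40, 52, 46, 45, 43, 45, 67, 80]
342 [80, 78, 66, 57, 46, 45, 47, 42, 44, 43, 43, 47, 41, 44, 45, 45, 67, 71, 75]
345 [77, 80, 75, 66, 51, 41, 46, 41, 47, 48, 37, 44, 45, 44, 44, 55, 64, 81, 77]
348 [82, 77, 74, 67, 64, 54, 43, 44, 46, 42, 39, 38, 48, 47, 51, 63, 75, 71, 82]
351 [77, 80, 74, 71, 70, 61, 62, 51, 46, 46, 47, 44, 57, 63, 64, 74, 74, 82, 73]
354 [78, 78, 76, 69, 71, 74, 63, 65, 66, 66, 70, 70, 65, 70, 72, 72, 76, 75, 80]
357 [79, 75, 78, 74, 72, 70, 71, 72, 74, 76, 72, 73, 78, 68, 74, 73, 75, 79, 79]
360 [79, 76, 72, 74, 69, 66, 70, 75, 71, 68, 74, 76, 74, 73, 76, 72, 77, 75, 74]
```

Call:
{"name": "move_arm", "arguments": {"steps": [0, 0, 0, -0.002, 0.0002, 0, -0.3, 0, 0, 0, -0.002, 0.0002, 0, -0.3, 0, 0, 0, -0.002, 0.0002, 0, -0.3, 0, 0, 0, -0.002, 0.0002, -0.003, -0.3, 0, 0, 0, -0.002, 0.0002, -0.006, -0.3, 0, 0, 0, -0.002, 0.0002, -0.008, -0.3, 0, 0, 0, -0.002, 0.0002, -0.01, -0.3, 0, 0, 0, -0.002, 0.0002, -0.012, -0.3, 0, 0, 0, -0.002, 0.0002, -0.014, -0.3, 0, 0, 0, -0.002, 0.0002, -0.014, -0.3]}}

```text
clock: 28.25
position: [0.5976, -0.0538, 0.1327]
ee_rot: [-0.0, -0.093, 0.996, 0.0]
contact_force: [-0.5, 0.5, -0.9]
width: 0.0433
gripper_force: 31.0
```

```bash
python3 st.py
```

```text
[ 0.59761832 -0.05383307  0.13267598] yaw 100.7200001877039 [-0.5  0.5 -0.9] [0.036 0.013 0.007]
```

The block is 6 mm onto the stud without contact. I'm going on down.

Call:
{"name": "move_arm", "arguments": {"steps": [0, 0, 0, 0.0005, 0, -0.002, -0.3, 0, 0, 0, 0.0005, 0, -0.005, -0.3, 0, 0, 0, 0.0005, 0, -0.008, -0.3, 0, 0, 0, 0.0005, 0, -0.011, -0.3, 0, 0, 0, 0.0005, 0, -0.014, -0.3, 0, 0, 0, 0.0005, 0, -0.017, -0.3, 0, 0, 0, 0.0005, 0, -0.02, -0.3, 0, 0, 0, 0.0005, 0, -0.023, -0.3, 0, 0, 0, 0.0005, 0, -0.025, -0.3, 0, 0, 0, 0.0005, 0, -0.025, -0.3]}}

```text
clock: 29.25
position: [0.5981, -0.0538, 0.1076]
ee_rot: [-0.0, -0.093, 0.996, 0.0]
contact_force: [-0.1, -0.3, -0.8]
width: 0.0436
gripper_force: 31.0
```

```bash
python3 st.py
```

```text
[ 0.5981064  -0.05382521  0.10764613] yaw 100.71861185007279 [-0.1 -0.3 -0.8] [ 0.002 -0.025 -0.029]
```

Call:
{"name": "move_arm", "arguments": {"steps": [0, 0, 0, 0, 0, -0.002, -0.3, 0, 0, 0, 0, 0, -0.005, -0.3, 0, 0, 0, 0, 0, -0.008, -0.3, 0, 0, 0, 0, 0, -0.011, -0.3, 0, 0, 0, 0, 0, -0.014, -0.3, 0, 0, 0, 0, 0, -0.017, -0.3, 0, 0, 0, 0, 0, -0.019, -0.3, 0, 0, 0, 0, 0, -0.021, -0.3, 0, 0, 0, 0, 0, -0.022, -0.3, 0, 0, 0, 0, 0, -0.022, -0.3]}}

```text
clock: 30.25
position: [0.5982, -0.0538, 0.0859]
ee_rot: [-0.0, -0.093, 0.996, 0.0]
contact_force: [0.6, 0.0, -0.6]
width: 0.0433
gripper_force: 31.0
```

Call:
{"name": "move_arm", "arguments": {"steps": [0, 0, 0, 0, 0, -0.0003, -0.3, 0, 0, 0, 0, 0, -0.0006, -0.3, 0, 0, 0, 0, 0, -0.0009, -0.3, 0, 0, 0, 0, 0, -0.0012, -0.3, 0, 0, 0, 0, 0, -0.0015, -0.3, 0, 0, 0, 0, 0, -0.0018, -0.3, 0, 0, 0, 0, 0, -0.002, -0.3, 0, 0, 0, 0, 0, -0.002, -0.3, 0, 0, 0, 0, 0, -0.002, -0.3, 0, 0, 0, 0, 0, -0.002, -0.3]}}

```text
clock: 31.25
position: [0.5984, -0.0539, 0.0841]
ee_rot: [0.0, -0.093, 0.996, 0.0]
contact_force: [-0.5, -0.4, -0.4]
width: 0.0439
gripper_force: 31.0
```

Call:
{"name": "move_arm", "arguments": {"steps": [0, 0, 0, 0, 0, -0.0003, -0.3, 0, 0, 0, 0, 0, -0.0006, -0.3, 0, 0, 0, 0, 0, -0.0009, -0.3, 0, 0, 0, 0, 0, -0.0012, -0.3, 0, 0, 0, 0, 0, -0.0015, -0.3, 0, 0, 0, 0, 0, -0.0015, -0.3, 0, 0, 0, 0, 0, -0.0015, -0.3, 0, 0, 0, 0, 0, -0.0015, -0.3, 0, 0, 0, 0, 0, -0.0015, -0.3, 0, 0, 0, 0, 0, -0.0015, -0.3]}}

```text
clock: 32.25
position: [0.5983, -0.0539, 0.0825]
ee_rot: [0.0, -0.093, 0.996, 0.0]
contact_force: [0.5, -0.0, -0.4]
width: 0.0434
gripper_force: 31.0
```

Call:
{"name": "move_arm", "arguments": {"steps": [0, 0, 0, 0, 0, -0.0003, -0.3, 0, 0, 0, 0, 0, -0.0006, -0.3, 0, 0, 0, 0, 0, -0.0009, -0.3, 0, 0, 0, 0, 0, -0.0012, -0.3, 0, 0, 0, 0, 0, -0.0012, -0.3, 0, 0, 0, 0, 0, -0.0012, -0.3, 0, 0, 0, 0, 0, -0.0012, -0.3, 0, 0, 0, 0, 0, -0.0012, -0.3, 0, 0, 0, 0, 0, -0.0012, -0.3, 0, 0, 0, 0, 0, -0.0012, -0.3]}}

```text
clock: 33.25
position: [0.5983, -0.0539, 0.0823]
ee_rot: [0.0, -0.093, 0.996, -0.0]
contact_force: [-2.3, -1.3, 6.7]
width: 0.0436
gripper_force: 31.9
```

The block touches the rail with about 7 N. I'm unloading, opening and rising.

Call:
{"name": "move_arm", "arguments": {"steps": [0, 0, 0, 0, 0, 0.0003, -0.3, 0, 0, 0, 0, 0, 0.0006, -0.3, 0, 0, 0, 0, 0, 0.0006, 0.1, 0, 0, 0, 0, 0, 0.0006, 0.2, 0, 0, 0, 0, 0, 0.0006, 0.4, 0, 0, 0, 0, 0, 0.0006, 0.5, 0, 0, 0, 0, 0, 0.0006, 0.5, 0, 0, 0, 0, 0, 0.01, 0.5, 0, 0, 0, 0, 0, 0.03, 0.5, 0, 0, 0, 0, 0, 0.06, 0.5]}}

```text
clock: 34.25
position: [0.5972, -0.0537, 0.141]
ee_rot: [-0.002, -0.093, 0.996, 0.001]
contact_force: [0.3, -0.4, 0.3]
width: 0.0641
gripper_force: 0.0
```

Call:
{"name": "move_arm", "arguments": {"steps": [0, 0, 0, 0, 0, 0.03, 0.5, 0, 0, 0, 0, 0, 0.06, 0.5, 0, 0, 0, 0.02, 0, 0.08, 0.5, 0, 0, 0, 0.05, 0, 0.08, 0.5, 0, 0, 0, 0.067, 0, 0.08, 0.5, 0, 0, 0, 0.067, 0, 0.08, 0.5, 0, 0, 0, 0.067, 0, 0.08, 0.5, 0, 0, 0, 0.067, 0, 0.08, 0.5, 0, 0, 0, 0.067, 0, 0.08, 0.5, 0, 0, 0, 0.067, 0, 0.08, 0.5]}}

```text
clock: 35.25
position: [0.6646, -0.0539, 0.2216]
ee_rot: [-0.0, -0.093, 0.996, 0.0]
contact_force: [0.1, -0.1, 0.0]
width: 0.0645
gripper_force: 0.0
```

```bash
python3 st.py; python3 - <<'E'
from h import *
w=grab('wrist','w9.png');im=np.ascontiguousarray(w['pixels']);b=cv2.GaussianBlur(im,(5,5),0);hsv=cv2.cvtColor(b,cv2.COLOR_BGR2HSV)
c=proj(w,(.597,-.0539,.09));print('centre',c)
th=np.radians(10.72);X=np.array([np.cos(th),np.sin(th),0]);Y=np.array([-np.sin(th),np.cos(th),0])
C=np.array([.597,-.0539,.09])
print('pred corners',[np.round(proj(w,C+a*X+d*Y),1).tolist() for a,d in((-.03,-.022),(-.03,.022),(.03,.022),(.03,-.022))],'tip',proj(w,[.597,-.0539,.116]))
m=((hsv[...,0]<22)&(hsv[...,1]>110)&(hsv[...,2]>0)).astype(np.uint8)
u,v=map(int,c);gr=cv2.cvtColor(b,cv2.COLOR_BGR2GRAY)
for r in(v-35,v+35):print('row',r,[(x,int(gr[r,x]),int(hsv[r,x,1])) for x in range(u-60,u+61,5)])
for q in(u-28,u+28):print('col',q,[(y,int(gr[y,q]),int(hsv[y,q,1])) for y in range(max(0,v-80),v+81,5)])
t=grab('top','top9.png');a=cv2.imread('pics/top6.png');d=cv2.absdiff(a,np.ascontiguousarray(t['pixels'])).max(2)
d[:, :]=d
for k in cv2.findContours((cv2.medianBlur(d,5)>40).astype(np.uint8),0,2)[0]:
    if cv2.contourArea(k)>40:print('diff',cv2.boundingRect(k))
E
```

```text
[ 0.66464258 -0.05388217  0.22159353] yaw 100.71297635746424 [ 0.1 -0.1  0. ] [-0.014 -0.014 -0.061]
centre [np.float64(338.02987673830796), np.float64(139.11326627350644)]
pred corners [[304.0, 90.1], [373.3, 90.1], [369.8, 185.0], [305.0, 185.0]] tip [np.float64(340.1213168341435), np.float64(139.41611275589202)]
row 104 [(278, 139, 125), (283, 137, 125), (288, 136, 125), (293, 137, 127), (298, 139, 127), (303, 134, 129), (308, 76, 151), (313, 79, 153), (318, 83, 156), (323, 76, 152), (328, 71, 156), (333, 69, 155), (338, 70, 157), (343, 71, 156), (348, 71, 157), (353, 72, 157), (358, 71, 156), (363, 72, 157), (368, 69, 155), (373, 90, 138), (378, 100, 129), (383, 100, 125), (388, 99, 126), (393, 104, 126), (398, 103, 125)]
row 174 [(278, 106, 123), (283, 107, 124), (288, 109, 126), (293, 110, 125), (298, 108, 125), (303, 104, 128), (308, 73, 153), (313, 78, 153), (318, 81, 154), (323, 74, 156), (328, 69, 153), (333, 68, 155), (338, 70, 157), (343, 69, 159), (348, 72, 156), (353, 73, 158), (358, 71, 158), (363, 70, 156), (368, 69, 157), (373, 97, 126), (378, 99, 126), (383, 99, 128
[... 986 characters left out ...]
9, 70, 155), (184, 73, 151), (189, 101, 129), (194, 100, 129), (199, 106, 129), (204, 98, 129), (209, 100, 130), (214, 112, 130), (219, 104, 130)]
diff (173, 440, 10, 40)
diff (112, 417, 40, 58)
diff (248, 388, 31, 20)
diff (105, 372, 32, 43)
diff (201, 330, 32, 42)
diff (78, 325, 50, 39)
diff (233, 303, 24, 19)
diff (129, 299, 243, 181)
diff (302, 272, 22, 23)
diff (284, 261, 16, 41)
diff (265, 232, 19, 19)
diff (344, 224, 32, 86)
diff (370, 210, 15, 16)
diff (322, 210, 12, 11)
diff (243, 210, 13, 13)
diff (351, 206, 13, 6)
diff (284, 205, 29, 23)
diff (102, 192, 139, 155)
diff (325, 174, 40, 21)
diff (370, 171, 24, 32)
diff (223, 153, 79, 64)
diff (298, 102, 12, 9)
diff (298, 22, 125, 139)
```

The block is on the rail, and its edges match the predicted square outline at z = 0.09: left 305, right 371, top 92, bottom 187. The arm is clear, so I'm handing in.

```bash
python3 -c "
from rig import manip
print(manip.sign_off())"
```

```text
the job is handed in; nothing more can be done
None
```

The job is done and handed in at about 35 s: the nut is caught under the rail's lips near mid-length with its stud upright, and the wooden block sits square and flat over the stud with the gripper clear.

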